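# Mount a bobbin on the thread winder and lock it with the bayonet cap

### The job

Mount the bobbin on the thread winder's spindle: first slide the spacer ring down over the stepped boss, then put the bobbin on top of it with its wide flange down, and last the slotted cap. Find by feel how the cap goes over the spindle's cross pin, press it right down to the stop of the spring and turn it an eighth of a turn, so that the pin drops into the cap's notches and it stays locked down when you let go. Leave the needle tin, eraser and beeswax that lie around the work where they are.

Things in the scene. Friction and masses are not known exactly. Their poses are not given: they have to be found in the camera images.
- winder: Thread winder, fixed: grey base plate 150 (its x) x 130 (its y) x 18 mm; origin on the bench under the spindle's axis, z up. Heights in these texts are above the bench, spring relaxed. Stacked rightly: spacer's underside at 40 mm, bobbin's at 80 mm (its top at 106 mm), cap's at 106 mm once over the pin (115 mm while still resting on top of the pin).
- seat (a point): Top face of the winder's round aluminium spring plate (76 mm across), on the axis, 40 mm up: the spacer stands here. The plate carries a stepped boss: 50 mm across from 40 to 66 mm, then 38 mm across to 88 mm (top 6 mm tapered), which centres the bobbin. A bobbin put on without the spacer sinks on to the step, and the spacer cannot follow.
- pin_centre (a point): Middle of the steel cross pin through the spindle, 6 mm thick, 36 mm long, heights 109 to 115 mm. The spindle may stand turned: the pin lies at any angle up to 45 degrees either side of the winder's x axis. This angle is NOT reported (the frame given is the base's). The spindle is stiff: it yields only above 1.5 N m and is not dragged round by a cap turned on it under light pressure.
- spindle_tip (a point): Top of the steel spindle (16 mm across), 120 mm up, tapered over the last 5 mm.
- spring_plate (a joint): How far the sprung plate, with all that stands on it, is pressed down, in m: 0 relaxed, 0.010 at the stop. The spring pushes up with 9.2 N at 0, 17.2 N at the stop; the parts' weight (about 4 N) helps the push. The cap's ridges pass under the pin only above 0.008; with the cap locked the plate stays at about 0.005.
- spacer: Plain grey ring with a wide bore: 66 mm across, 54 mm bore, 40 mm high; origin at the centre of its underside, z up; about 0.13 kg. Keep it this way up.
- bobbin: Empty wooden bobbin, standing: 26 mm high, wide flange 84 mm across (z 0 to 5 mm) at the bottom, above it a plain neck 54 mm across up to z = 26 mm to hold it by; bore 43 mm. Origin at the centre of its underside, z up; about 0.16 kg.
- cap: Dark steel cap: upright tube 56 mm across, 60 mm high, bore 44 mm, open top, 0.14 kg; origin: centre of underside. Floor (z 0 to 8 mm) has a spindle hole and crossed slots 10 mm wide along the cap's x and y: it passes the pin in four positions, 0.1 rad play either way. Ridges beside the slots rise to z = 11 mm; notches (floor z = 8 mm) for the pin lie midway, 45 degrees from the slots.
- needle_tin: Bystander: round tin 46 mm across, 21 mm high, leave it; origin at the centre of its underside.
- eraser: Bystander: eraser 21 x 42 x 13 mm, leave it; origin at the centre of its underside.
- beeswax: Bystander: block of beeswax 31 x 45 x 19 mm, leave it; origin at the centre of its underside.
Not all that is in view belongs to the job. Leave any blue look-alike of the cap alone.

How it is judged:
On the way, in this order (a step that is already met when the one before it is completed fails the run):
1. the spacer stands on the spring plate, before the bobbin is on (horizontal distance between spacer and winder below 0.005 m and angle between spacer's own z axis and vertical below 0.07 rad and z of spacer in the frame of winder below 0.043 m and horizontal distance between bobbin and winder above 0.03 m), for 0.2 s.
2. the bobbin stands on the spacer, before the cap is on (horizontal distance between bobbin and winder below 0.006 m and angle between bobbin's own z axis and vertical below 0.07 rad and z of bobbin in the frame of winder below 0.083 m and horizontal distance between cap and winder above 0.03 m), for 0.2 s.
3. the cap is over the pin and pressed down with the spring plate at its stop (horizontal distance between cap and winder below 0.005 m and angle between cap's own z axis and vertical below 0.1 rad and z of cap in the frame of winder below 0.0985 m and value of joint spring_plate above 0.0085 m), for 0.05 s.
At the end, for the whole second after the job is handed in: Spacer, bobbin and cap stand upright on the spindle in that order (axes within 5 to 6 mm of the winder's), let go and at rest, and the cap is locked by the pin lying in its notches: it alone holds the spring plate about 5 mm down (3.2 to 6.8 mm) (horizontal distance between each of spacer, cap and winder below 0.005 m and angle between each of spacer, bobbin's own z axis and vertical below 0.07 rad and z of spacer in the frame of winder between 0.03 and 0.0385 m and horizontal distance between bobbin and winder below 0.006 m and z of bobbin in the frame of winder between 0.07 and 0.0785 m and angle between cap's own z axis and vertical below 0.1 rad and z of cap in the frame of winder between 0.098 and 0.1035 m and value of joint spring_plate between 0.0032 and 0.0068 m and linear speed of cap below 0.02 m/s); the robot touches nothing.
It fails at once if the needle tin is pushed away (more than 30 mm) (distance of needle_tin from where it was at the start of the episode above 0.03 m).
It fails at once if the eraser is pushed away (more than 30 mm) (distance of eraser from where it was at the start of the episode above 0.03 m).
It fails at once if the block of beeswax is pushed away (more than 30 mm) (distance of beeswax from where it was at the start of the episode above 0.03 m).
It also fails if it takes over 72 s, if anything falls off the work surface, if the arm or the gripper's body presses on something with over 40 N, if the wrist force passes 120 N, or if a joint passes its speed limit or range.

### The arm

A 6-joint arm with a two-finger parallel gripper is mounted at the origin on a cart in front of the work surface, level with it; the furniture and walls round the work are solid. World frame = base frame: x ahead of the robot, y to its left, z up, the work surface at z = 0. Lengths are in m, angles in rad, forces in N, time in s.
With the tool pointing down it reaches from about 0.35 to 0.975 m from the base axis. Payload 4.9 kg.
Tool frame: the origin (TCP) lies on the front face of the gripper's body, between the roots of the fingers; the fingertips stand ctrl.tip_extent ahead of it and the grasp point (between the pads) lies 54 mm ahead of it (ctrl.tip_extent is the distance from the TCP to the fingertips, in m); z points along the fingers, y is the line along which they close (so a half turn about z gives the same grasp; the last joint's range is limited). The gripper opens to 85 mm and grips with 20 to 120 N. Pads are 22 mm wide; open, the fingers measure 114 mm over their backs; the gripper's body (76 mm by 85 mm) begins 54 mm behind the grasp point. The pads swing forward as they close: fully open they stand 13 mm farther back than shut.
Start: joints at [1.003, 0.053, 1.613, -0, 1.476, -0.119], TCP at [0.271, 0.563, 0.304] pointing down, gripper open.
Joint ranges: [-3.01, 3.01], [-1.01, 2.22], [0.06, 2.58], [-1.02, 4.17], [0.09, 2.62], [-3.14, 3.14]. Speed limits (rad/s): [2.57, 2.57, 3.14, 3.14, 3.14, 3.14].

### API

Orientations are given as a rotation vector (axis times angle).
In Python, from station import ctrl gives the robot as it stands.
- The arm moves only by the tool apply_moves, never from a script. Its argument "rows" is one flat list of numbers, 6 for each row, row after row: the shift along the tool's x, y, z normalised to -1 to 1, where 1 is 0.6 m, then the turn, a rotation vector about the tool's x, y, z normalised to -1 to 1, where 1 is 90 degrees. A call has 1 to 20 rows; each row is the pose to reach, as a shift and turn from the pose commanded when the call began, along the tool's axes at that moment; what a row does not reach only later rows make up. A row lasts 1/10 s, in which the tool goes at most 50 mm and 8.59 degrees, less where a joint would pass 70% of its speed; a pose out of reach is approached as far as the arm can. A call with a number of a shift or a turn outside -1 to 1 is refused whole. A call with a gripper value outside its range is refused whole. "grip" is the opening, from 0 (shut) to 1 (fully open), set as the call begins (left out, the last holds). The fingers move at their own pace and stop on an object; "grip_force" is the grip in N (left out, the last holds). Time passes only in rows, so rows that repeat a pose let the fingers close. It gives the time, the measured TCP pose, the force, the opening and the grip force at its end, in the units of the state.
- ctrl.get_obs(): the state, without advancing time (a new reading comes with each control period).
- ctrl.get_image(name): name is "scene" or "top" or "wrist"; returns (picture, depth): 420x560x3 uint8, blue, green, red; 420x560 float32, m along the optical axis (not along the pixel's ray), 0 where there is no reading.
- ctrl.camera_model(name): a dict with "mtx" (3x3 intrinsics, pixels), "k1" (the pictures are not rectified: a ray, as slopes to the right and down, at radius r is drawn at 1 + k1 r^2 times it, then the intrinsics apply), "R" (3x3) and "t" (3): a world point X has camera coordinates R X + t; the wrist camera has in their place "tool_from_camera" (4x4, takes a point from camera to tool coordinates, whose origin is the TCP and whose axes are the flange's). Camera axes: x right, y down, z forward; pixel columns grow to the right and rows downward; lengths in m; the calibration is good to about 2 mm. A picture is of the moment at which its call begins: read the wrist's pose just before it. camera_model takes no time and is no camera call.
- ctrl.finish_job(): hands the job in; it is judged then, once.
The state is a dict: "t": time; "q": joint angles; "dq": joint speeds; "effort": joint torques, N m; "tool_pos": TCP position; "tool_rot": TCP orientation; "contact_force": force on the tool from outside, world axes, zero at the start; "wrist_torque": the same for the moment, N m; "opening": finger opening in m; "grip_force": force on a finger pad.
Only numpy, scipy, OpenCV 4.12 (cv2) and the standard library are available. Lean on these libraries where they do the work, as an engineer would, in place of code of your own. Each camera call takes 0.05 s, during which the arm holds its last target. There are 200 camera calls.

## Working session

There is one attempt and no reset: what is moved stays moved. The work goes in short steps, Python scripts to look and compute and a tool call to move; the robot and the scene stay as the last step left them, time stands still between calls to the robot, and variables do not carry over. Pictures are saved under pics/ and viewed, at most 10 in all, crops included, and the job is handed in when it is done.

Besides the shell and the picture viewer there is one more tool, called by a JSON object that holds its "op" and its "data". apply_moves: Moves the arm, as the interface text tells. Its arguments: {"type":"object","properties":{"rows":{"type":"array","items":{"type":"number"}},"grip":{"type":"number"},"grip_force":{"type":"number"}},"required":["rows"]}

```bash
ls; mkdir -p pics; cat > h.py <<'E'
import numpy as np, cv2
from scipy.spatial.transform import Rotation as Rn
from station import ctrl
E
python3 - <<'E'
from h import *
o=ctrl.get_obs(); print({k:np.round(v,3) for k,v in o.items()}, ctrl.tip_extent)
for n in ("scene","top","wrist"):
    im,d=ctrl.get_image(n); cv2.imwrite(f"pics/{n}0.png",im); np.savez(f"{n}0.npz",im=im,d=d)
    m=ctrl.camera_model(n); print(n,{k:np.round(v,4).tolist() for k,v in m.items()})
E
```

```text
pics
{'t': np.float64(0.0), 'q': array([ 1.003,  0.053,  1.614,  0.   ,  1.476, -0.119]), 'dq': array([ 0.001, -0.001, -0.   , -0.   ,  0.001,  0.001]), 'effort': array([ 1.0000e-03, -3.9367e+01, -3.7018e+01, -0.0000e+00,  7.0000e-03,
        0.0000e+00]), 'tool_pos': array([0.271, 0.563, 0.303]), 'tool_rot': array([-6.990e-01, -3.062e+00,  3.000e-03]), 'contact_force': array([-0.743,  0.033, -0.014]), 'wrist_torque': array([-0.013,  0.022,  0.008]), 'grip_force': np.float64(0.0), 'opening': np.float64(0.085)} 0.0726
scene {'mtx': [[446.4782, 0.0, 283.556], [0.0, 446.4782, 204.4217], [0.0, 0.0, 1.0]], 'k1': -0.0514, 'R': [[0.5904, -0.8071, 0.006], [-0.4407, -0.3286, -0.8354], [0.6762, 0.4905, -0.5497]], 't': [-0.301, 0.3471, 0.9078]}
top {'mtx': [[430.2966, 0.0, 279.6476], [0.0, 430.2966, 205.3773], [0.0, 0.0, 1.0]], 'k1': -0.0456, 'R': [[0.0113, -0.9998, -0.0148], [-0.986, -0.0087, -0.1665], [0.1664, 0.0165, -0.9859]], 't': [0.0309, 0.6057, 1.0181]}
wrist {'mtx': [[373.0821, 0.0, 270.162], [0.0, 373.0821, 213.1825], [0.0, 0.0, 1.0]], 'k1': -0.0653, 'tool_from_camera': [[-0.0006, -0.949, -0.3152, 0.0822], [1.0, -0.0007, 0.0003, -0.001], [-0.0005, -0.3152, 0.949, -0.0699], [0.0, 0.0, 0.0, 1.0]]}
```

View pics/top0.png

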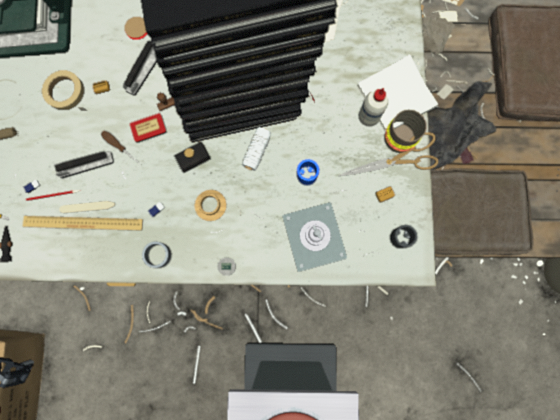

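View pics/scene0.png

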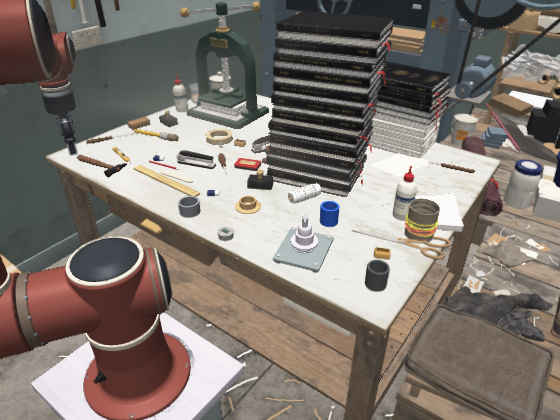

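The top view shows the spacer ring at (157,254), the bobbin at (210,205), the tin at (227,266) and the winder at (315,235). It also shows the dark cap at (403,236), a blue look-alike at (308,172) and the beeswax at (387,194). The scene view agrees: spacer (189,207), bobbin (247,204), winder (303,245), cap (377,274).

```bash
cat >> h.py <<'E'
def rays(n,px):
    m=ctrl.camera_model(n); 
    u=cv2.undistortPoints(np.asarray(px,float).reshape(-1,1,2),m['mtx'],np.array([m['k1'],0,0,0,0.]))[:,0]
    return np.c_[u,np.ones(len(u))]
def pose(n,o=None):
    m=ctrl.camera_model(n)
    if n!='wrist': return m['R'].T, -m['R'].T@m['t']
    Rt=Rn.from_rotvec(o['tool_rot']).as_matrix(); T=m['tool_from_camera']
    return Rt@T[:3,:3], Rt@T[:3,3]+o['tool_pos']
def cloud(n,d,o=None):
    "world point of each pixel, HxWx3 (nan where no depth)"
    h,w=d.shape; vv,uu=np.mgrid[:h,:w]; r=rays(n,np.c_[uu.ravel(),vv.ravel()])*d.reshape(-1,1)
    R,c=pose(n,o); P=r@R.T+c; P[d.ravel()<=0]=np.nan; return P.reshape(h,w,3)
def onplane(n,px,z,o=None):
    R,c=pose(n,o); w=rays(n,px)@R.T; return c+w*((z-c[2])/w[:,2])[:,None]
def circ(p):
    A=np.c_[2*p,np.ones(len(p))]; s=np.linalg.lstsq(A,(p**2).sum(1),rcond=None)[0]
    return s[:2],np.sqrt(s[2]+s[:2]@s[:2])
E
python3 - <<'E'
from h import *
C={n:cloud(n,np.load(f'{n}0.npz')['d']) for n in('top','scene')}
R={'spacer':(157,254,24),'bobbin':(210,205,24),'tin':(227,266,14),'winder':(315,235,22),'cap':(403,236,22),'blue':(308,172,20),'wax':(387,194,14),'eraser?':(155,209,10)}
for k,(u,v,r) in R.items():
    c0=onplane('top',[(u,v)],.03)[0]
    for n in C:
        P=C[n].reshape(-1,3); P=P[np.hypot(P[:,0]-c0[0],P[:,1]-c0[1])<.075 if k=='winder' else np.hypot(P[:,0]-c0[0],P[:,1]-c0[1])<.06]
        P=P[P[:,2]>.008]; z=np.percentile(P[:,2],97)
        Q=P[P[:,2]>z-.006][:,:2]; (cx,cy),rad=cv2.minEnclosingCircle(Q.astype(np.float32))
        print(k,n,'z',round(z,4),len(Q),'mean',Q.mean(0).round(4),'enc',round(cx,4),round(cy,4),round(rad,4))
# winder corner angle
P=C['top']; z=P[...,2]; m=((z>.012)&(z<.024)&(np.hypot(P[...,0]-.415,P[...,1]+.08)<.13))
q=P[m][:,:2]; print('base',len(q),cv2.minAreaRect((q*1000).astype(np.float32)))
# books and obstacles heights
for x in np.arange(.3,.95,.05): print(round(x,2),[ (lambda s: round(float(np.nanmax(s)),2) if len(s) else None)(P[...,2][(abs(P[...,0]-x)<.025)&(abs(P[...,1]-y)<.025)]) for y in np.arange(-.35,.5,.05)])
E
```

```text
spacer top z 0.0425 174 mean [0.4809 0.3458] enc 0.4806 0.3457 0.0335
spacer scene z 0.0397 103 mean [0.4795 0.3443] enc 0.4809 0.3466 0.0354
bobbin top z 0.0292 123 mean [0.6119 0.2199] enc 0.6125 0.2197 0.0273
bobbin scene z 0.0268 65 mean [0.6105 0.2156] enc 0.6111 0.2151 0.0285
tin top z 0.0235 233 mean [0.4541 0.1706] enc 0.4547 0.1706 0.0228
tin scene z 0.0216 115 mean [0.452  0.1669] enc 0.4522 0.1697 0.0243
winder top z 0.0903 169 mean [ 0.5316 -0.0491] enc 0.5323 -0.0499 0.0184
winder scene z 0.1009 58 mean [ 0.5285 -0.0543] enc 0.5286 -0.0523 0.0164
cap top z 0.0614 161 mean [ 0.5314 -0.2698] enc 0.5318 -0.2715 0.029
cap scene z 0.0595 152 mean [ 0.5306 -0.2746] enc 0.5315 -0.2748 0.0298
blue top z 0.0625 146 mean [ 0.6942 -0.0315] enc 0.6946 -0.0321 0.0288
blue scene z 0.06 94 mean [ 0.6925 -0.0349] enc 0.693 -0.0341 0.0292
wax top z 0.0211 81 mean [ 0.6453 -0.2326] enc 0.6449 -0.234 0.0231
wax scene z 0.0195 74 mean [ 0.6424 -0.2391] enc 0.6449 -0.2372 0.0239
eraser? top z 0.0168 99 mean [0.5963 0.3632] enc 0.5885 0.3744 0.0396
eraser? scene z 0.0143 47 mean [0.5949 0.361
[... 851 characters left out ...]
02, 0.02, 0.02, 0.01, 0.01, 0.03, 0.03, 0.01, 0.02, 0.02, 0.01]
0.65 [0.0, 0.01, 0.02, 0.02, 0.01, 0.01, 0.06, 0.06, 0.01, 0.01, 0.01, 0.03, 0.03, 0.01, 0.01, 0.01, 0.01]
0.7 [0.01, 0.01, 0.01, 0.01, 0.01, 0.01, 0.07, 0.06, 0.01, 0.05, 0.04, 0.01, 0.03, 0.03, 0.01, 0.01, 0.01]
0.75 [0.02, 0.1, 0.11, 0.01, 0.01, 0.0, 0.01, 0.01, 0.03, 0.05, 0.04, 0.49, 0.49, 0.06, 0.01, 0.01, 0.02]
0.8 [0.02, 0.1, 0.11, 0.01, 0.01, 0.01, 0.01, 0.01, 0.54, 0.54, 0.54, 0.54, 0.54, 0.11, 0.02, 0.02, 0.03]
0.85 [0.03, 0.1, 0.11, 0.18, 0.12, 0.01, 0.52, 0.53, 0.54, 0.54, 0.54, 0.54, 0.54, 0.0, 0.02, 0.02, 0.02]
0.9 [0.03, 0.03, 0.03, 0.12, 0.1, 0.01, 0.12, 0.0, None, None, None, None, None, None, 0.07, 0.01, 0.03]
```

```bash
cat >> h.py <<'E'
def go(pos,yaw_deg,o=None):
    "print row (tool axes, normalised) from measured pose to TCP pos, tool pointing straight down with x axis at yaw"
    o=o or ctrl.get_obs(); R0=Rn.from_rotvec(o['tool_rot']); a=np.radians(yaw_deg)
    x=np.array([np.cos(a),np.sin(a),0]); z=np.array([0,0,-1.]); T=Rn.from_matrix(np.c_[x,np.cross(z,x),z])
    s=R0.inv().apply(np.asarray(pos)-o['tool_pos'])/.6; r=(R0.inv()*T).as_rotvec()/(np.pi/2)
    x0=R0.as_matrix()[:,0]; print('pos',o['tool_pos'].round(4),'yaw',np.degrees(np.arctan2(x0[1],x0[0])).round(2),'row',np.r_[s,r].round(4).tolist(), 't',round(float(o['t']),2))
E
python3 -c "
from h import *
go((.4805,.3455,.22),125.7)"
```

```text
pos [0.271  0.5628 0.3029] yaw 154.28 row [-0.4718, -0.1745, 0.1384, -0.001, 0.0002, 0.3176] t 0.15
```

{"op": "apply_moves", "data": {"rows": [-0.472,-0.1745,0.138,-0.001,0,0.3176,-0.472,-0.1745,0.138,-0.001,0,0.3176,-0.472,-0.1745,0.138,-0.001,0,0.3176,-0.472,-0.1745,0.138,-0.001,0,0.3176,-0.472,-0.1745,0.138,-0.001,0,0.3176,-0.472,-0.1745,0.138,-0.001,0,0.3176,-0.472,-0.1745,0.138,-0.001,0,0.3176,-0.472,-0.1745,0.138,-0.001,0,0.3176,-0.472,-0.1745,0.138,-0.001,0,0.3176,-0.472,-0.1745,0.138,-0.001,0,0.3176], "grip": 1}}

```text
t: 1.15
tool_pos: [0.4802, 0.3472, 0.2218]
tool_rot: [1.431, 2.796, 0.004]
contact_force: [0.2, -0.4, -1.2]
opening: 0.0852
grip_force: 0.0
```

```bash
cat >> h.py <<'E'
def snap(name):
    o=ctrl.get_obs(); im,d=ctrl.get_image('wrist'); cv2.imwrite(f'pics/{name}.png',im); np.savez(name+'.npz',im=im,d=d)
    return o,im,d,cloud('wrist',d,o)
def ring(P,c0,rmax,zlo,zhi,tag=''):
    m=(P[...,2]>zlo)&(P[...,2]<zhi)&(np.hypot(P[...,0]-c0[0],P[...,1]-c0[1])<rmax); Q=P[m]
    if len(Q)<20: print(tag,'few',len(Q)); return
    (x,y),r=cv2.minEnclosingCircle(Q[:,:2].astype(np.float32)); ed=Q[:,:2][np.hypot(Q[:,0]-x,Q[:,1]-y)>r*.93]
    c,rr=circ(ed); print(tag,len(Q),'z',Q[:,2].mean().round(4),'enc',round(x,4),round(y,4),round(r,4),'fit',c.round(4),rr.round(4)); return c
E
python3 - <<'E'
from h import *
o,im,d,P=snap('w1')
ring(P,(.4805,.345),.05,.034,.046,'spacer'); go((.4805,.3455,.0),125.7)
print(ctrl.tip_extent,o['opening'])
E
```

```text
spacer 2340 z 0.0392 enc 0.4804 0.3467 0.0329 fit [0.4803 0.3468] 0.0317
pos [0.4801 0.3473 0.2218] yaw 125.83 row [-0.003, -0.0021, 0.3697, 0.0016, -0.0003, 0.0014] t 1.2
0.0726 0.08524196615726577
```

View pics/w1.png

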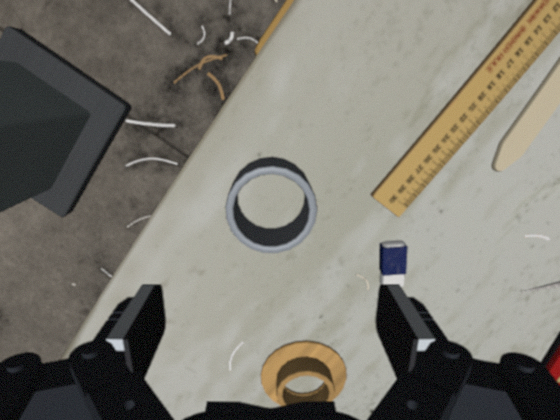

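The wrist view shows the spacer rim at (272,205), fully clear, with the bobbin at (303,375) and the eraser at (393,262). The spacer centre is (0.480, 0.347) with its top at 39 mm, which matches the text.

```bash
python3 - <<'E'
from h import *
d=np.load('w1.npz')['d']; o=ctrl.get_obs()
T=ctrl.camera_model('wrist')['tool_from_camera']; h,w=d.shape; vv,uu=np.mgrid[:h,:w]
p=rays('wrist',np.c_[uu.ravel(),vv.ravel()])*d.reshape(-1,1)@T[:3,:3].T+T[:3,3]; p=p[(d.ravel()>0)&(abs(p[:,0])<.03)&(p[:,2]<.1)]
for s in(-1,1):
    q=p[p[:,1]*s>.03]; print(len(q),'zmax',np.sort(q[:,2])[-20:].round(4)[::6],'y range',(q[:,1]).min().round(4),q[:,1].max().round(4)); t=q[q[:,2]>q[:,2].max()-.006]; print(t.min(0).round(3),t.max(0).round(3))
go((.4803,.3468,.084),125.7)
E
```

```text
13123 zmax [0.059  0.0592 0.0596 0.0604] y range -0.0758 -0.03
[-0.01  -0.05   0.055] [ 0.012 -0.043  0.061]
13510 zmax [0.0589 0.0591 0.0594 0.0599] y range 0.03 0.0735
[-0.01   0.041  0.055] [0.012 0.048 0.061]
pos [0.4801 0.3473 0.2218] yaw 125.83 row [-0.001, -0.0008, 0.2297, 0.0016, -0.0003, 0.0014] t 1.2
```

{"op": "apply_moves", "data": {"rows": [-0.001,-0.0008,0.12,0.0016,0,0.0014,-0.001,-0.0008,0.19,0.0016,0,0.0014,-0.001,-0.0008,0.226,0.0016,0,0.0014,-0.001,-0.0008,0.226,0.0016,0,0.0014,-0.001,-0.0008,0.226,0.0016,0,0.0014]}}

```text
t: 1.7
tool_pos: [0.4806, 0.3462, 0.0861]
tool_rot: [-1.434, -2.794, 0.001]
contact_force: [1.0, -0.4, 0.5]
opening: 0.0856
grip_force: 0.0
```

{"op": "apply_moves", "data": {"rows": [0,0,0,0,0,0,0,0,0,0,0,0,0,0,0,0,0,0,0,0,0,0,0,0,0,0,0,0,0,0,0,0,0,0,0,0,0,0,0,0,0,0], "grip": 0.5, "grip_force": 30}}

```text
t: 2.4
tool_pos: [0.4829, 0.3467, 0.0895]
tool_rot: [1.435, 2.792, 0.007]
contact_force: [-2.0, 0.7, 6.6]
opening: 0.0644
grip_force: 34.2
```

```bash
python3 -c "
from h import *
go((.531,-.14,.30),84.5)"
```

```text
pos [0.4829 0.3467 0.0895] yaw 125.59 row [-0.7062, -0.4051, -0.353, 0.0031, -0.0013, 0.4565] t 2.4
```

{"op": "apply_moves", "data": {"rows": [0,0,-0.05,0.003,-0.001,0,0,0,-0.12,0.003,-0.001,0,-0.05,-0.03,-0.2,0.003,-0.001,0.05,-0.12,-0.06,-0.26,0.003,-0.001,0.1,-0.19,-0.1,-0.3,0.003,-0.001,0.16,-0.26,-0.14,-0.33,0.003,-0.001,0.22,-0.33,-0.18,-0.353,0.003,-0.001,0.28,-0.4,-0.22,-0.353,0.003,-0.001,0.34,-0.47,-0.26,-0.353,0.003,-0.001,0.4,-0.54,-0.3,-0.353,0.003,-0.001,0.4565,-0.61,-0.34,-0.353,0.003,-0.001,0.4565,-0.67,-0.38,-0.353,0.003,-0.001,0.4565,-0.706,-0.405,-0.353,0.003,-0.001,0.4565,-0.706,-0.405,-0.353,0.003,-0.001,0.4565,-0.706,-0.405,-0.353,0.003,-0.001,0.4565,-0.706,-0.405,-0.353,0.003,-0.001,0.4565]}}

```text
t: 4.0
tool_pos: [0.53, -0.1397, 0.2979]
tool_rot: [-2.324, -2.113, 0.008]
contact_force: [0.6, 0.2, -2.4]
opening: 0.0644
grip_force: 34.7
```

```bash
python3 - <<'E'
from h import *
o,im,d,P=snap('w2')
c=(.531,-.051)
ring(P,c,.05,.112,.126,'tip'); ring(P,c,.05,.080,.091,'boss'); ring(P,c,.05,.036,.044,'plate');ring(P,c,.05,.062,.070,'step')
go((.531,-.051,.27),84.5)
E
```

```text
tip 804 z 0.1168 enc 0.5313 -0.0513 0.018 fit [ 0.5308 -0.0505] 0.0173
boss 1371 z 0.0869 enc 0.5317 -0.0512 0.0192 fit [ 0.5317 -0.0514] 0.0183
plate 3282 z 0.0399 enc 0.5315 -0.0514 0.0382 fit [ 0.5314 -0.0514] 0.0366
step 1164 z 0.0658 enc 0.5314 -0.0514 0.0251 fit [ 0.5314 -0.0514] 0.024
pos [ 0.53   -0.1394  0.2978] yaw 84.57 row [0.1471, -0.0122, 0.046, -0.0026, 0.0021, 0.0008] t 4.05
```

View pics/w2.png

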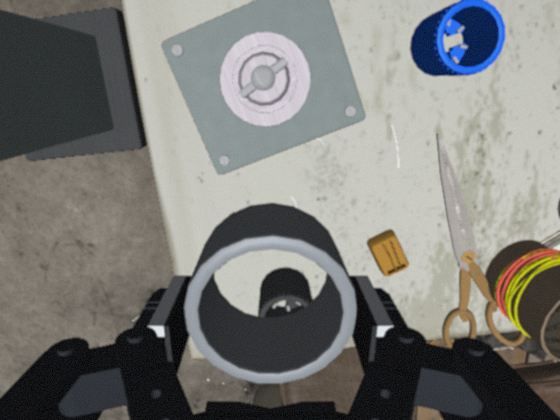

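The wrist view shows the winder plate at (265,78) with the pin clearly visible, slanting from (242,93) to (288,62). The spacer is held level between the pads, centred near (270,305).

```bash
python3 - <<'E'
from h import *
d=np.load('w2.npz')['d']; o=ctrl.get_obs(); P=cloud('wrist',d,o); c=np.array([.5314,-.0513])
rel=P[...,:2]-c; r=np.hypot(*rel.transpose(2,0,1)); m=(P[...,2]>.105)&(P[...,2]<.119)&(r<.021)&(r>.0095); q=rel[m]
v=np.linalg.eigh(np.cov(np.r_[q,-q].T))[1][:,1]; print('pin ang',np.degrees(np.arctan2(v[1],v[0])),len(q),q.min(0),q.max(0))
m=(P[...,2]>.014)&(P[...,2]<.022)&(r<.11); mm=cv2.minAreaRect((P[m][:,:2]*1000).astype(np.float32)); print(mm)
T=o['tool_pos']; m=(P[...,2]>.22)&(abs(P[...,0]-T[0])<.045)&(abs(P[...,1]-T[1])<.045); q=P[m]; zt=np.percentile(q[:,2],[50,90,98]); print(zt)
rr=np.hypot(q[:,0]-T[0],q[:,1]-T[1]); 
a=q[(rr<.036)&(rr>.024)&(q[:,2]>zt[2]-.006)]; cc,rad=circ(a[:,:2]); A=np.c_[a,np.ones(len(a))]
print(len(a),'rim centre off',cc-T[:2],rad,'plane',np.linalg.lstsq(np.c_[a[:,:2]-T[:2],np.ones(len(a))],a[:,2],rcond=None)[0])
E
```

```text
pin ang -148.6799689495645 247 [-0.0162375  -0.01101256] [0.01582785 0.01067496]
((531.24755859375, -51.14939880371094), (150.43295288085938, 130.48675537109375), 15.880680084228516)
[0.24967262 0.30319745 0.3083633 ]
3031 rim centre off [-0.0010462  -0.00273576] 0.031274869872456854 plane [0.06021586 0.70635372 0.29460207]
```

```bash
cat >> h.py <<'E'
def held(P,T,zlo,zhi,rlo,rhi):
    rr=np.hypot(P[...,0]-T[0],P[...,1]-T[1]); a=P[(P[...,2]>zlo)&(P[...,2]<zhi)&(rr>rlo)&(rr<rhi)]
    cf=np.linalg.lstsq(np.c_[a[:,:2]-T[:2],np.ones(len(a))],a[:,2],rcond=None)[0]
    c,r=circ(a[:,:2]); print('held n',len(a),'centre off',(c-T[:2]).round(4),'r',r.round(4),'slopes',cf.round(3),'z50/95',np.percentile(a[:,2],[50,95]).round(4)); return c
E
python3 - <<'E'
from h import *
d=np.load('w2.npz')['d']; o=ctrl.get_obs(); P=cloud('wrist',d,o); T=o['tool_pos']
m=(abs(P[...,0]-T[0])<.036)&(abs(P[...,1]-T[1])<.036)&(P[...,2]>.2)
print(np.histogram(P[m][:,2],bins=np.arange(.2,.31,.005)))
held(P,T,.244,.257,.022,.036)
E
```

```text
(array([   0,  204, 1157, 1262, 1399, 1507, 1678, 1960, 2229, 7786,  536,
        598,  681, 1083,  159,  271,  523,  514,  362, 2357, 3621]), array([0.2  , 0.205, 0.21 , 0.215, 0.22 , 0.225, 0.23 , 0.235, 0.24 ,
       0.245, 0.25 , 0.255, 0.26 , 0.265, 0.27 , 0.275, 0.28 , 0.285,
       0.29 , 0.295, 0.3  , 0.305]))
held n 8855 centre off [-0.0011  0.0013] r 0.03 slopes [-0.002  0.003  0.248] z50/95 [0.2477 0.2524]
```

{"op": "apply_moves", "data": {"rows": [0.08,-0.006,0,-0.0026,0.002,0.001,0.145,-0.014,0.03,-0.0026,0.002,0.001,0.145,-0.014,0.06,-0.0026,0.002,0.001,0.145,-0.014,0.063,-0.0026,0.002,0.001,0.145,-0.014,0.063,-0.0026,0.002,0.001,0.145,-0.014,0.063,-0.0026,0.002,0.001]}}

```text
t: 4.65
tool_pos: [0.5303, -0.0534, 0.2606]
tool_rot: [2.326, 2.109, 0.0]
contact_force: [0.0, 0.8, -1.5]
opening: 0.0643
grip_force: 34.6
```

```bash
python3 - <<'E'
from h import *
go((.532,-.0515,.145),84.5); print(ctrl.get_obs()['contact_force'])
o,im,d,P=snap('w3'); T=o['tool_pos']; z=T[2]-.050; print(z); held(P,T,z-.0025,z+.004,.022,.036)
rr=np.hypot(P[...,0]-T[0],P[...,1]-T[1]); a=P[(abs(P[...,2]-z)<.004)&(rr<.036)]; x,r=cv2.minEnclosingCircle(a[:,:2].astype(np.float32)); print(np.array(x)-T[:2],r)
E
```

```text
pos [ 0.5303 -0.0534  0.2606] yaw 84.4 row [0.0036, 0.0023, 0.1927, 0.0007, 0.0004, -0.0011] t 4.65
[ 0.01031693  0.75102481 -1.50435324]
0.21059755194264568
held n 7720 centre off [-0.001   0.0012] r 0.0298 slopes [-0.002  0.004  0.21 ] z50/95 [0.2105 0.2118]
[0.00011209 0.00087245] 0.03575989231467247
```

{"op": "apply_moves", "data": {"rows": [0.002,0.0023,0,0,0,0,0.002,0.0023,0.03,0,0,0,0.002,0.0023,0.06,0,0,0,0.002,0.0023,0.09,0,0,0,0.002,0.0023,0.12,0,0,0,0.002,0.0023,0.15,0,0,0,0.002,0.0023,0.18,0,0,0,0.002,0.0023,0.2,0,0,0,0.002,0.0023,0.2,0,0,0]}}

```text
t: 5.6
tool_pos: [0.5311, -0.0524, 0.1382]
tool_rot: [-2.327, -2.109, 0.002]
contact_force: [-0.6, -0.4, -1.6]
opening: 0.0644
grip_force: 34.7
```

{"op": "apply_moves", "data": {"rows": [0.001,0,0.006,0,0,0,0.001,0,0.012,0,0,0,0.001,0,0.012,0,0,0]}}

```text
t: 5.9
tool_pos: [0.5313, -0.0516, 0.1322]
tool_rot: [-2.327, -2.11, 0.001]
contact_force: [-0.4, 0.5, -1.6]
opening: 0.0641
grip_force: 34.7
```

{"op": "apply_moves", "data": {"rows": [0,0,0,0,0,0,0,0,0,0,0,0,0,0,0,0,0,0,0,0,-0.02,0,0,0,0,0,-0.08,0,0,0,0,0,-0.15,0,0,0,0,0,-0.22,0,0,0,0,0,-0.22,0,0,0,0,0,-0.22,0,0,0], "grip": 1}}

```text
t: 6.8
tool_pos: [0.5321, -0.0518, 0.2668]
tool_rot: [2.325, 2.108, 0.003]
contact_force: [0.2, 0.4, -0.6]
opening: 0.0851
grip_force: 0.0
```

```bash
python3 - <<'E'
from h import *
o,im,d,P=snap('w4'); c=(.5314,-.0513); ring(P,c,.045,.076,.084,'spacer'); ring(P,c,.045,.076,.09,'boss')
go((.6122,.2185,.23),109.6)
E
```

```text
spacer 2383 z 0.0797 enc 0.53 -0.0513 0.0331 fit [ 0.53   -0.0512] 0.0317
boss 3436 z 0.0821 enc 0.53 -0.0513 0.0331 fit [ 0.53   -0.0512] 0.0317
pos [ 0.5313 -0.0516  0.2646] yaw 84.4 row [0.4612, 0.0903, 0.0575, -0.0, 0.0003, -0.28] t 6.85
```

Spacer seated: its top is at 79.7 mm, 1.4 mm off the axis. Next is the bobbin.

{"op": "apply_moves", "data": {"rows": [0.08,0.015,0.01,0,0,-0.05,0.16,0.03,0.02,0,0,-0.1,0.24,0.045,0.03,0,0,-0.15,0.32,0.06,0.04,0,0,-0.2,0.4,0.075,0.05,0,0,-0.25,0.461,0.09,0.058,0,0,-0.28,0.461,0.09,0.058,0,0,-0.28,0.461,0.09,0.058,0,0,-0.28,0.461,0.09,0.058,0,0,-0.28]}}

```text
t: 7.75
tool_pos: [0.6114, 0.2175, 0.2279]
tool_rot: [-1.811, -2.565, 0.004]
contact_force: [-0.1, 1.3, 0.8]
opening: 0.0853
grip_force: 0.0
```

```bash
python3 - <<'E'
from h import *
o,im,d,P=snap('w5'); c=(.612,.2185); c1=ring(P,c,.05,.022,.032,'neck'); ring(P,c,.05,.003,.009,'flange')
go((c1[0],c1[1],.085),109.6)
E
```

```text
neck 1441 z 0.0253 enc 0.6117 0.2187 0.0271 fit [0.6117 0.2188] 0.026
flange 4096 z 0.0049 enc 0.612 0.2187 0.042 fit [0.6119 0.2187] 0.0404
pos [0.6116 0.2173 0.2284] yaw 109.52 row [0.0023, 0.0016, 0.239, -0.0015, 0.0, -0.0009] t 7.8
```

{"op": "apply_moves", "data": {"rows": [0.002,0.0016,0.08,-0.001,0,0,0.002,0.0016,0.16,-0.001,0,0,0.002,0.0016,0.22,-0.001,0,0,0.002,0.0016,0.2505,-0.001,0,0,0.002,0.0016,0.2505,-0.001,0,0,0.002,0.0016,0.2505,-0.001,0,0]}}

```text
t: 8.4
tool_pos: [0.6135, 0.2195, 0.0806]
tool_rot: [1.811, 2.565, 0.004]
contact_force: [0.4, -0.9, -0.3]
opening: 0.0858
grip_force: 0.0
```

{"op": "apply_moves", "data": {"rows": [0,0,0,0,0,0,0,0,0,0,0,0,0,0,0,0,0,0,0,0,0,0,0,0,0,0,0,0,0,0,0,0,0,0,0,0,0,0,0,0,0,0,0,0,0,0,0,0], "grip": 0.4, "grip_force": 30}}

```text
t: 9.2
tool_pos: [0.6139, 0.2201, 0.082]
tool_rot: [1.809, 2.565, 0.005]
contact_force: [-1.0, -0.2, 6.7]
opening: 0.0532
grip_force: 30.7
```

```bash
python3 - <<'E'
from h import *
go((.5314,-.0513,.29),84.5)
E
```

```text
pos [0.6139 0.2201 0.082 ] yaw 109.61 row [-0.3802, -0.2798, -0.3476, 0.0027, -0.0002, 0.279] t 9.2
```

{"op": "apply_moves", "data": {"rows": [0,0,-0.04,0,0,0,0,0,-0.1,0.002,0,0,0,0,-0.18,0.002,0,0,-0.04,-0.03,-0.25,0.002,0,0.03,-0.1,-0.07,-0.3,0.002,0,0.07,-0.16,-0.115,-0.33,0.0025,0,0.12,-0.22,-0.16,-0.347,0.0025,0,0.17,-0.28,-0.205,-0.347,0.0025,0,0.22,-0.34,-0.25,-0.347,0.0025,0,0.26,-0.38,-0.28,-0.347,0.0025,0,0.279,-0.38,-0.28,-0.347,0.0025,0,0.279,-0.38,-0.28,-0.347,0.0025,0,0.279,-0.38,-0.28,-0.347,0.0025,0,0.279]}}

```text
t: 10.5
tool_pos: [0.5307, -0.0506, 0.2873]
tool_rot: [-2.323, -2.112, 0.003]
contact_force: [0.0, 0.1, -1.4]
opening: 0.0534
grip_force: 32.4
```

```bash
python3 - <<'E'
from h import *
o,im,d,P=snap('w6'); T=o['tool_pos']; z=T[2]-.082; print(z)
ring(P,T[:2],.05,z+.022,z+.030,'neck'); ring(P,T[:2],.05,z+.001,z+.008,'flange'); held(P,T,z+.002,z+.007,.030,.044)
go((.5314,-.0513,.2),84.5,o)
E
```

```text
0.20528281288515654
neck 6271 z 0.2306 enc 0.53 -0.0442 0.0404 fit [ 0.5287 -0.0575] 0.0411
flange 9163 z 0.21 enc 0.529 -0.0517 0.042 fit [ 0.5291 -0.0515] 0.0403
held n 6229 centre off [-0.0012 -0.0008] r 0.0368 slopes [-0.008 -0.001  0.21 ] z50/95 [0.21  0.211]
pos [ 0.5307 -0.0506  0.2873] yaw 84.56 row [-0.001, 0.0016, 0.1455, -0.0016, 0.0001, 0.0006] t 10.5
```

View pics/w6.png

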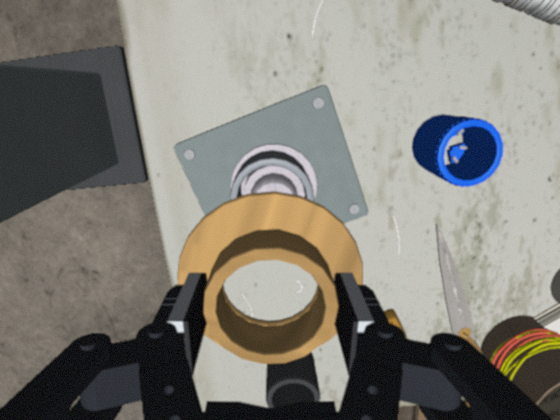

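The bobbin is held level (flange around (270,280)), slightly ahead of the winder in view, and the spacer is standing on the plate behind it.

{"op": "apply_moves", "data": {"rows": [0,0.003,0.01,-0.001,0,0,0,0.003,0.04,-0.001,0,0,0,0.003,0.07,-0.001,0,0,0,0.003,0.1,-0.001,0,0,0,0.003,0.13,-0.001,0,0,0,0.003,0.16,-0.001,0,0,0,0.003,0.187,-0.001,0,0,0,0.003,0.187,-0.001,0,0]}}

```text
t: 11.35
tool_pos: [0.5303, -0.0504, 0.1713]
tool_rot: [-2.32, -2.11, 0.008]
contact_force: [-0.7, -0.2, -1.3]
opening: 0.0529
grip_force: 32.3
```

{"op": "apply_moves", "data": {"rows": [0,0.0035,0,0,0,0,0,0.0035,0.005,0,0,0,0,0.0035,0.01,0,0,0,0,0.0035,0.013,0,0,0,0,0.0035,0.013,0,0,0]}}

```text
t: 11.85
tool_pos: [0.534, -0.0518, 0.1669]
tool_rot: [-2.325, -2.111, 0.002]
contact_force: [-0.8, -0.4, -2.2]
opening: 0.0531
grip_force: 32.4
```

{"op": "apply_moves", "data": {"rows": [0,-0.0015,0.004,0,0,0,0,-0.0015,0.008,0,0,0,0,-0.0015,0.008,0,0,0]}}

```text
t: 12.15
tool_pos: [0.5332, -0.0518, 0.1623]
tool_rot: [-2.325, -2.112, 0.002]
contact_force: [-0.5, 0.1, -1.3]
opening: 0.0532
grip_force: 32.4
```

Seated height is 0.162, so I'll release, rise and check, placing the camera to see the stack.

{"op": "apply_moves", "data": {"rows": [0,0,0.001,0,0,0,0,0,0.001,0,0,0,0,0,0.001,0,0,0,0,0,-0.02,0,0,0,0,0,-0.08,0,0,0,0,0,-0.15,0,0,0,0,0,-0.18,0,0,0,0,0,-0.18,0,0,0,0,0,-0.18,0,0,0], "grip": 1}}

```text
t: 13.05
tool_pos: [0.5333, -0.0517, 0.2706]
tool_rot: [-2.326, -2.112, 0.001]
contact_force: [-0.5, -0.4, -1.3]
opening: 0.0855
grip_force: 0.0
```

```bash
python3 - <<'E'
from h import *
o,im,d,P=snap('w7'); c=np.array([.5314,-.0513]); ring(P,c,.045,.103,.1075,'neck'); ring(P,c,.045,.081,.089,'flange'); ring(P,c,.032,.086,.09,'boss')
rel=P[...,:2]-c; r=np.hypot(*rel.transpose(2,0,1)); m=(P[...,2]>.109)&(P[...,2]<.119)&(r<.0195)&(r>.0095); q=rel[m]
v=np.linalg.eigh(np.cov(np.r_[q,-q].T))[1][:,1]; print('pin ang',np.degrees(np.arctan2(v[1],v[0])),len(q))
go((.5315,-.273,.25),63,o)
E
```

```text
neck 1823 z 0.1055 enc 0.5318 -0.0529 0.0269 fit [ 0.5318 -0.0528] 0.0259
flange 6066 z 0.0852 enc 0.5317 -0.0531 0.0422 fit [ 0.5318 -0.0529] 0.0405
boss 1050 z 0.0878 enc 0.5316 -0.0512 0.032 fit [ 0.5316 -0.0512] 0.0311
pin ang -148.85451477074713 237
pos [ 0.5333 -0.0517  0.2706] yaw 84.49 row [-0.3675, 0.0325, 0.0345, -0.0003, 0.0005, 0.2388] t 13.05
```

{"op": "apply_moves", "data": {"rows": [-0.08,0.008,0,0,0,0.05,-0.16,0.015,0.01,0,0,0.1,-0.24,0.02,0.02,0,0,0.15,-0.32,0.028,0.03,0,0,0.2,-0.367,0.0325,0.034,0,0,0.239,-0.367,0.0325,0.034,0,0,0.239,-0.367,0.0325,0.034,0,0,0.239,-0.367,0.0325,0.034,0,0,0.239]}}

```text
t: 13.9
tool_pos: [0.5312, -0.2716, 0.2486]
tool_rot: [-2.676, -1.641, 0.003]
contact_force: [0.7, 0.6, 0.1]
opening: 0.0856
grip_force: 0.0
```

```bash
python3 - <<'E'
from h import *
o,im,d,P=snap('w8'); c=(.5315,-.273); c1=ring(P,c,.04,.056,.064,'cap'); ring(P,c,.023,.004,.0135,'floor')
u=rays('wrist',[(0,0)])
go((c1[0],c1[1],.10),63,o)
y,x=np.where((np.abs(P[...,2]-.06)<.004)&(np.hypot(P[...,0]-c[0],P[...,1]-c[1])<.04)); x0,x1,y0,y1=x.min()-10,x.max()+10,y.min()-10,y.max()+40
cr=im[y0:y1,x0:x1]; print(x0,y0,cr.shape); cr=cv2.convertScaleAbs(cr,alpha=2.5,beta=10); cv2.imwrite('pics/cap8.png',cv2.resize(cr,None,fx=4,fy=4,interpolation=cv2.INTER_CUBIC))
E
```

```text
cap 1815 z 0.0594 enc 0.531 -0.2725 0.0287 fit [ 0.5311 -0.2724] 0.0273
floor 692 z 0.0087 enc 0.5299 -0.2749 0.0218 fit [ 0.5308 -0.2732] 0.0216
pos [ 0.5312 -0.2716  0.2486] yaw 63.06 row [-0.0013, 0.0013, 0.2477, -0.0022, 0.0002, 0.0006] t 13.9
225 158 (123, 96, 3)
```

View pics/cap8.png

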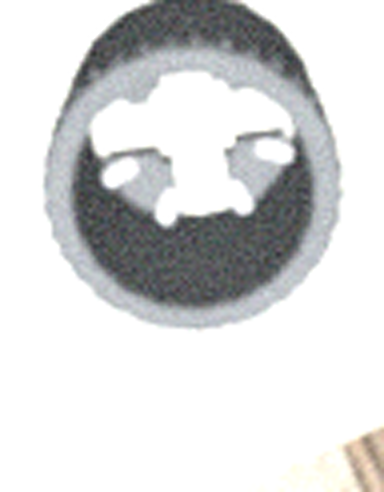

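The crop shows the cap's light rim, and through its bore the bench showing through the slots: arms to the left and right, and one down at (205,210). I'll get the slot angle from the ray crossings at floor level.

```bash
python3 - <<'E'
from h import *
z=np.load('w8.npz'); d=z['d']; im=z['im']; o=ctrl.get_obs(); P=cloud('wrist',d,o); c=np.array([.5311,-.2727])
R,cc=pose('wrist',o)
for zl in(.009,.0):
    w=P-cc; X=cc+w*((zl-cc[2])/w[...,2])[...,None]
    rel=X[...,:2]-c; r=np.hypot(*rel.transpose(2,0,1)); a=np.degrees(np.arctan2(rel[...,1],rel[...,0]))%360
    thr=(P[...,2]<.0035); flo=(P[...,2]>.006)&(P[...,2]<.014)
    m=(r>.0105)&(r<.018)
    for k in range(0,360,10):
        s=m&(a>=k)&(a<k+10); t,f=(s&thr).sum(),(s&flo).sum()
        if t+f>3: print(k,t,f,(s).sum(),end=' | ')
    print()
# top-down rectified picture at z=.009, 0.2 mm/px
g=np.linspace(-.03,.03,300); gx,gy=np.meshgrid(g,g[::-1]); W=np.c_[(gx+c[0]).ravel(),(gy+c[1]).ravel(),np.full(gx.size,.009)]
q=(W-cc)@R; s=q[:,:2]/q[:,2:]; m=ctrl.camera_model('wrist'); s=s*(1+m['k1']*(s**2).sum(1,keepdims=True)); px=s@m['mtx'][:2,:2].T+m['mtx'][:2,2]
out=cv2.remap(im,px[:,0].reshape(300,300).astype(np.float32),px[:,1].reshape(300,300).astype(np.float32),cv2.INTER_LINEAR)
cv2.imwrite('pics/rect8.png',cv2.resize(cv2.convertScaleAbs(out,alpha=1.5),(600,600)))
E
```

```text
0 8 5 26 | 10 0 7 25 | 20 1 3 26 | 100 0 4 23 | 110 0 7 26 | 120 0 13 25 | 130 4 15 25 | 140 22 4 26 | 150 23 0 23 | 160 24 0 24 | 170 12 4 24 | 180 1 23 25 | 190 0 26 26 | 200 0 21 21 | 210 0 24 24 | 220 0 23 24 | 230 15 5 21 | 240 28 0 28 | 250 23 0 23 | 260 22 0 22 | 270 8 17 25 | 280 0 23 23 | 290 0 25 25 | 300 0 24 24 | 310 0 22 23 | 320 6 13 25 | 330 24 0 25 | 340 25 0 26 | 350 17 0 24 | 
0 0 4 23 | 120 0 5 23 | 130 0 12 25 | 140 1 16 20 | 150 22 1 23 | 160 22 0 22 | 170 23 0 23 | 180 12 4 22 | 190 1 20 23 | 200 0 22 22 | 210 1 20 23 | 220 2 19 23 | 230 17 4 21 | 240 25 0 25 | 250 23 0 23 | 260 21 2 23 | 270 5 15 20 | 280 1 22 25 | 290 2 21 23 | 300 0 20 22 | 310 7 11 24 | 320 20 0 21 | 330 26 0 26 | 340 17 0 22 | 350 6 5 25 |
```

View pics/rect8.png

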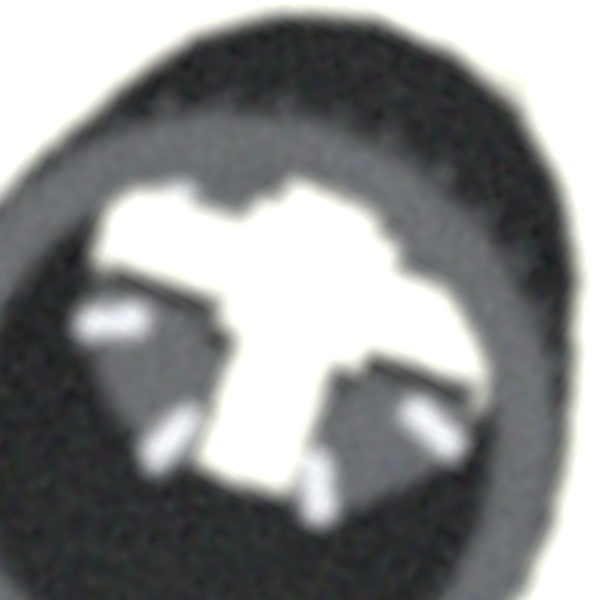

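The rectified view shows slot edges at about −18° and 252° in world, so the slots lie at 72° mod 90. The pin is at 31.2°, so the cap needs −41° before dropping on.

{"op": "apply_moves", "data": {"rows": [-0.0013,0.001,0.08,-0.002,0,0,-0.0013,0.001,0.16,-0.002,0,0,-0.0013,0.001,0.22,-0.002,0,0,-0.0013,0.001,0.248,-0.002,0,0,-0.0013,0.001,0.248,-0.002,0,0,-0.0013,0.001,0.248,-0.002,0,0]}}

```text
t: 14.55
tool_pos: [0.5326, -0.2739, 0.1027]
tool_rot: [2.675, 1.64, 0.002]
contact_force: [0.1, 0.1, 2.0]
opening: 0.0855
grip_force: 0.0
```

{"op": "apply_moves", "data": {"rows": [0,0,0,0,0,0,0,0,0,0,0,0,0,0,0,0,0,0,0,0,0,0,0,0,0,0,0,0,0,0,0,0,0,0,0,0,0,0,0,0,0,0,0,0,0,0,0,0], "grip": 0.4, "grip_force": 60}}

```text
t: 15.35
tool_pos: [0.533, -0.2748, 0.1041]
tool_rot: [2.674, 1.638, 0.004]
contact_force: [0.3, 0.1, 6.3]
opening: 0.0546
grip_force: 63.9
```

```bash
python3 - <<'E'
from h import *
go((.5314,-.0513,.28),22.2)
E
```

```text
pos [ 0.533  -0.2748  0.1041] yaw 62.98 row [0.3301, -0.1697, -0.2947, 0.0043, -0.0006, 0.4531] t 15.35
```

{"op": "apply_moves", "data": {"rows": [0,0,-0.04,0.002,0,0,0,0,-0.1,0.004,0,0,0,0,-0.18,0.004,0,0.05,0.05,-0.03,-0.25,0.004,0,0.1,0.12,-0.06,-0.29,0.004,0,0.16,0.19,-0.1,-0.295,0.004,0,0.22,0.26,-0.135,-0.295,0.004,0,0.3,0.31,-0.16,-0.295,0.004,0,0.37,0.33,-0.17,-0.295,0.004,0,0.453,0.33,-0.17,-0.295,0.004,0,0.453,0.33,-0.17,-0.295,0.004,0,0.453,0.33,-0.17,-0.295,0.004,0,0.453]}}

```text
t: 16.55
tool_pos: [0.5304, -0.0517, 0.2778]
tool_rot: [-3.08, -0.605, 0.004]
contact_force: [0.1, -0.7, -1.6]
opening: 0.0545
grip_force: 63.9
```

```bash
python3 - <<'E'
from h import *
o,im,d,P=snap('w9'); T=o['tool_pos']; z=T[2]-.044
rr=np.hypot(P[...,0]-T[0],P[...,1]-T[1]); a=P[(abs(P[...,2]-z)<.004)&(rr<.033)]
R=Rn.from_rotvec(o['tool_rot']); b=(a-T)@R.as_matrix(); rb=np.hypot(b[:,0],b[:,1]); b=b[(rb>.02)]
print(len(b)); c,r=circ(b[:,:2]); (e,er)=cv2.minEnclosingCircle(b[:,:2].astype(np.float32)); print('tool frame off',c,r,e,er,'slopes',np.linalg.lstsq(np.c_[b[:,:2],np.ones(len(b))],b[:,2],rcond=None)[0])
go((.5314,-.0513,.2),22.2,o)
E
```

```text
7760
tool frame off [ 1.92362545e-03 -7.50535507e-05] 0.025126673140964523 (0.003031088039278984, 0.00010653757635736838) 0.03232434764504433 slopes [-0.000283    0.00252033  0.04475161]
pos [ 0.5304 -0.0517  0.2778] yaw 22.24 row [0.002, 0.0004, 0.1297, -0.002, 0.0011, 0.0005] t 16.55
```

{"op": "apply_moves", "data": {"rows": [0,0,0.02,-0.002,0.001,0,0,0,0.04,-0.002,0.001,0,0,0,0.06,-0.002,0.001,0,0,0,0.075,-0.002,0.001,0,0,0,0.085,-0.002,0.001,0,0,0,0.092,-0.002,0.001,0,0,0,0.092,-0.002,0.001,0]}}

```text
t: 17.3
tool_pos: [0.53, -0.0505, 0.2217]
tool_rot: [-3.082, -0.605, 0.002]
contact_force: [0.1, 0.6, -2.2]
opening: 0.0546
grip_force: 63.9
```

```bash
python3 - <<'E'
from h import *
go((.5301,-.0518,.2),22.2)
E
```

```text
pos [ 0.53   -0.0505  0.2217] yaw 22.22 row [-0.0006, 0.0022, 0.0362, -0.0008, 0.0006, 0.0002] t 17.3
```

{"op": "apply_moves", "data": {"rows": [-0.0006,0.002,0.003,0,0,0,-0.0006,0.002,0.006,0,0,0,-0.0006,0.002,0.009,0,0,0,-0.0006,0.002,0.012,0,0,0,-0.0006,0.002,0.012,0,0,0]}}

```text
t: 17.8
tool_pos: [0.5302, -0.0518, 0.2149]
tool_rot: [-3.082, -0.605, 0.001]
contact_force: [-0.2, -0.6, -1.3]
opening: 0.0545
grip_force: 63.9
```

The underside is at 111 mm with no reaction, so it is already past the pin's top. I'll go on down to the bobbin, then press.

{"op": "apply_moves", "data": {"rows": [0,0,0.003,0,0,0,0,0,0.006,0,0,0,0,0,0.009,0,0,0,0,0,0.012,0,0,0,0,0,0.012,0,0,0], "grip_force": 90}}

```text
t: 18.3
tool_pos: [0.5306, -0.0519, 0.2089]
tool_rot: [-3.083, -0.605, -0.001]
contact_force: [-2.3, -0.2, 5.7]
opening: 0.0537
grip_force: 94.9
```

{"op": "apply_moves", "data": {"rows": [0,0,0.004,0,0,0,0,0,0.008,0,0,0,0,0,0.012,0,0,0,0,0,0.016,0,0,0,0,0,0.018,0,0,0,0,0,0.018,0,0,0]}}

```text
t: 18.9
tool_pos: [0.5312, -0.0519, 0.2004]
tool_rot: [3.083, 0.605, 0.003]
contact_force: [-5.8, 1.4, 13.5]
opening: 0.0539
grip_force: 95.8
```

{"op": "apply_moves", "data": {"rows": [0,0,0.003,0,0,0,0,0,0.006,0,0,0,0,0,0.008,0,0,0,0,0,0.008,0,0,0]}}

```text
t: 19.3
tool_pos: [0.5325, -0.0518, 0.2004]
tool_rot: [3.082, 0.606, 0.007]
contact_force: [-13.4, 3.7, 33.1]
opening: 0.0539
grip_force: 97.9
```

At the stop: z holds at 0.2004 while the force rises to 33 N. I'll ease it a little and turn 45° while held down.

{"op": "apply_moves", "data": {"rows": [0,0,-0.002,0,0,0,0,0,-0.002,0,0,-0.05,0,0,-0.002,0,0,-0.1,0,0,-0.002,0,0,-0.15,0,0,-0.002,0,0,-0.2,0,0,-0.002,0,0,-0.25,0,0,-0.002,0,0,-0.25]}}

```text
t: 20.0
tool_pos: [0.533, -0.052, 0.2002]
tool_rot: [2.902, 1.196, 0.01]
contact_force: [-5.7, 3.0, 23.4]
opening: 0.0535
grip_force: 97.2
```

```bash
python3 - <<'E'
from h import *
go((.5314,-.0518,.2),67.2); o=ctrl.get_obs(); print(o['contact_force'],o['wrist_torque'])
E
```

```text
pos [ 0.533  -0.052   0.2002] yaw 44.78 row [-0.0016, -0.0022, 0.0003, 0.0038, -0.0024, -0.2491] t 20.0
[-5.66636791  3.04505204 23.3774407 ] [0.55768246 1.21952166 0.22334175]
```

{"op": "apply_moves", "data": {"rows": [0,0,0,0,0,-0.05,0,0,0,0,0,-0.1,0,0,0,0,0,-0.15,0,0,0,0,0,-0.2,0,0,0,0,0,-0.25,0,0,0,0,0,-0.25]}}

```text
t: 20.6
tool_pos: [0.5333, -0.0525, 0.2002]
tool_rot: [2.611, 1.737, 0.01]
contact_force: [-4.7, 0.0, 23.3]
opening: 0.0537
grip_force: 97.2
```

```bash
python3 - <<'E'
from h import *
go((.5314,-.0518,.2),67.2); o=ctrl.get_obs(); print(o['contact_force'],o['wrist_torque'])
E
```

```text
pos [ 0.5333 -0.0525  0.2002] yaw 67.29 row [-0.0002, -0.0034, 0.0003, 0.0052, -0.0012, 0.001] t 20.6
[-4.6814561   0.04666842 23.30370152] [0.30526235 1.01376559 0.26207679]
```

{"op": "apply_moves", "data": {"rows": [0,0,-0.003,0,0,0,0,0,-0.006,0,0,0,0,0,-0.009,0,0,0,0,0,-0.012,0,0,0,0,0,-0.012,0,0,0]}}

```text
t: 21.1
tool_pos: [0.533, -0.0525, 0.2045]
tool_rot: [2.611, 1.736, 0.01]
contact_force: [2.1, -0.6, 9.0]
opening: 0.0538
grip_force: 95.5
```

{"op": "apply_moves", "data": {"rows": [0,0,-0.003,0,0,0,0,0,-0.005,0,0,0,0,0,-0.005,0,0,0]}}

```text
t: 21.4
tool_pos: [0.5327, -0.0525, 0.2056]
tool_rot: [2.611, 1.736, 0.01]
contact_force: [6.8, -1.5, 1.6]
opening: 0.0537
grip_force: 95.0
```

The force falls about 7 N per millimetre, far stiffer than the spring, so the pin is holding the cap. Releasing now.

{"op": "apply_moves", "data": {"rows": [0,0,0,0,0,0,0,0,0,0,0,0,0,0,0,0,0,0,0,0,-0.03,0,0,0,0,0,-0.08,0,0,0,0,0,-0.14,0,0,0,-0.03,0,-0.18,0,0,0,-0.06,0,-0.18,0,0,0,-0.06,0,-0.18,0,0,0,-0.06,0,-0.18,0,0,0], "grip": 1}}

```text
t: 22.4
tool_pos: [0.516, -0.0849, 0.3111]
tool_rot: [-2.616, -1.737, 0.001]
contact_force: [-0.9, 0.4, -0.5]
opening: 0.0854
grip_force: 0.0
```

```bash
python3 - <<'E'
from h import *
o,im,d,P=snap('w10'); c=np.array([.5314,-.0513]); ring(P,c,.035,.150,.170,'cap rim'); ring(P,c,.045,.073,.0885,'flange')
ring(P,c,.045,.078,.082,'flange if locked')
rel=P[...,:2]-c; r=np.hypot(*rel.transpose(2,0,1)); print(np.histogram(P[...,2][r<.03],bins=np.arange(.07,.18,.005)))
it,dt=ctrl.get_image('top'); Q=cloud('top',dt); ring(Q,c,.04,.150,.172,'top: cap rim'); ring(Q,c,.05,.073,.0895,'top: flange')
print(o['contact_force'],o['t'])
y,x=np.where((r<.03)&(P[...,2]>.1)); cr=im[max(y.min()-30,0):y.max()+30,x.min()-30:x.max()+30]; cv2.imwrite('pics/fin.png',cv2.resize(cv2.convertScaleAbs(cr,alpha=1.6),(600,int(600*cr.shape[0]/cr.shape[1])) if cr.shape[0]<=cr.shape[1] else (500,min(600,int(500*cr.shape[0]/cr.shape[1])))))
E
```

```text
cap rim 3080 z 0.1598 enc 0.533 -0.0513 0.0288 fit [ 0.533  -0.0511] 0.0275
flange 2817 z 0.0805 enc 0.5336 -0.0531 0.0419 fit [ 0.5334 -0.0531] 0.0403
flange if locked 2331 z 0.08 enc 0.5335 -0.0531 0.0419 fit [ 0.5334 -0.0531] 0.0403
(array([   0,  158,  586,   44,   41,   29,   99,  703,  680,  503,  198,
        155,  166,  196,  204,  211,  242,  673, 2163,    0,    0]), array([0.07 , 0.075, 0.08 , 0.085, 0.09 , 0.095, 0.1  , 0.105, 0.11 ,
       0.115, 0.12 , 0.125, 0.13 , 0.135, 0.14 , 0.145, 0.15 , 0.155,
       0.16 , 0.165, 0.17 , 0.175]))
top: cap rim 75 z 0.1601 enc 0.5337 -0.0494 0.0279 fit [ 0.5339 -0.0498] 0.0271
top: flange 213 z 0.08 enc 0.5347 -0.0519 0.0415 fit [ 0.5345 -0.0519] 0.04
[-0.87711681  0.43994203 -0.49023993] 22.4
```

View pics/fin.png

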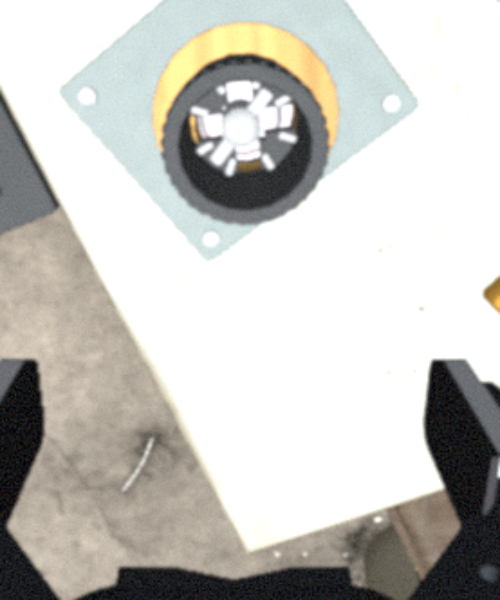

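The picture shows the cap on the bobbin at (245,125), with the pin lying across the notches midway between the slots. The cap's rim (about 160 mm) and the flange (80 mm) sit 5 mm down, so it is locked. Handing in.

```bash
python3 -c "
from h import *
print(ctrl.finish_job())"
```

```text
the job is handed in; nothing more can be done
None
```

The job is handed in: spacer, bobbin and cap are on the spindle in that order, and the cap stays locked by the pin with the spring plate about 5 mm down, well inside the 72 s; the judge returned no verdict.

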